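# Close and lock a hydrant coupling for the shelf

### The job

Get the blue hydrant coupling ready for the shelf: first take the brass nipple that blocks the collar's lever off the flange and stand it upright in the free compartment of the grey tray, then press the yellow plug fully home, and only then turn the red lock collar until its yellow pointer points at the white mark. Leave the blue spool, the white bottle and the blue adaptor where they stand.

Things in the scene. Friction and masses are not known exactly. Their poses are not given: they have to be found in the camera images.
- coupling: Blue cast coupling, fixed to the bench. Origin: centre of its underside on the bench; z up, the collar and plug turn and slide on this z axis. Round flange 224 mm across and 22 mm thick, on it a neck 76 mm across up to 112 mm height. A blue rib with a white top stands on the flange at local (0, -95) mm.
- mark (a point): Centre of the white lock mark (16 mm wide, 22 mm long radially) on top of the rib, at local (0, -95, 109) mm of the coupling; fixed.
- pointer (a point): Outer tip of the yellow pointer of the collar, 79 mm from the axis, 109 mm above the bench, straight across from the lever. Locked when it points at the mark.
- lever_post (a point): Top centre of the upright black round post (20 mm across, its top at 155 mm and its foot at 105 mm above the bench) on the red lever of the collar, 95 mm from the axis. The lever bar is 20 mm wide, 91 to 105 mm above the bench, and reaches 107 mm from the axis. The collar ring is 110 mm across, 87 to 109 mm above the bench.
- collar (a joint): Angle of the lock collar (rad), 0 when the pointer is at the middle of the mark (the lever then points along the coupling's +y); grows anticlockwise seen from above. It starts open at 1.6 to 2.2 and must turn clockwise back to 0; stops at -0.35 and 2.45, so it can be turned too far. Friction holds it where it is left: about 3 N at the post.
- plug (a joint): Height of the yellow plug above fully home (m): 0 is home, a hard stop; starts 18 to 30 mm up. Friction of about 7 N holds it where it is left.
- plug_top (a point): Centre of the flat top of the plug's round grip (44 mm across, 23 mm tall, on a disc 72 mm across); 145 mm above the bench when home.
- nipple: Brass pipe nipple, a round bar 36 mm across and 110 mm tall, about 0.4 kg, standing on the flange in the lever's path. Origin: centre of its underside, z along it.
- tray: Grey open tray, fixed: 150 (x) by 210 (y) by 40 mm tall, walls and floor 5 mm; a wall along its x axis splits it into two compartments of about 140 by 97 mm, centred at y = +51 and -51 mm. The free one is at +y. Origin: centre of its underside.
- adaptor: Small blue flanged adaptor, 68 mm across, 48 mm tall, in the tray's -y compartment. Bystander. Origin: centre of its underside.
- spool: Blue flanged spool, 72 mm across, 130 mm tall, standing near the coupling. Bystander. Origin: centre of its underside.
- lube: White bottle with green cap, 58 mm across, 150 mm tall, standing near the coupling. Bystander. Origin: centre of its underside.
There are look-alikes about, which are no part of the job. What is meant by the nipple is not turquoise, and is the larger of those in its own colour.

How it is judged:
By the outcome, as a careful person would: the job done as asked, in the order asked, and still so for the second after the job is handed in, with the robot touching nothing.
It also fails if it takes over 64 s, if anything falls off the work surface, if the arm or the gripper's body presses on something with over 40 N, if the wrist force passes 120 N, or if a joint passes its speed limit or range.

### The arm

A 6-joint arm with a two-finger parallel gripper is mounted at the origin on the work surface. World frame = base frame: x ahead of the robot, y to its left, z up, the work surface at z = 0. Lengths are in m, angles in rad, forces in N, time in s.
With the tool pointing down it reaches from about 0.3 to 0.85 m from the base axis. Payload 4.2 kg.
Tool frame: the origin (TCP) lies midway between the tips of the shut fingers; the grasp point (between the pads) lies 19 mm behind it; z points along the fingers, y is the line along which they close (so a half turn about z gives the same grasp; the last joint's range is limited). The gripper opens to 91 mm and grips with 3 to 60 N. Pads are 32 mm wide; open, the fingers measure 118 mm over their backs; the gripper's body (76 mm by 178 mm) begins 60 mm behind the grasp point.
Start: joints at [1.119, 0.32, 1.565, -0, 1.257, -0.02], TCP at [0.241, 0.522, 0.214] pointing down, gripper open.
Joint ranges: [-3.11, 3.11], [-0.84, 2.01], [0.21, 2.61], [-1.34, 4.49], [0.05, 2.63], [-2.56, 2.56]. Speed limits (rad/s): [2.57, 2.57, 3.14, 3.14, 3.14, 3.14].

### API

Orientations are given as a 3x3 rotation matrix whose columns are the frame's x, y, z axes.
In Python, from station import manip gives the robot as it stands.
- The arm moves only by the tool move_arm, never from a script. Its argument "moves" is a list of rows, each a list of 7 numbers: the gripper's target within -1 to 1 (fully open at 1, half-way at 0, shut at -1), then the shift along the tool's x, y, z in mm, then the turn, a rotation vector about the tool's x, y, z in rad. A call has exactly 8 rows; each row shifts and turns the commanded pose from where the row before left it, along the tool's axes as they then stand; what a row does not reach is not made up. A row lasts 1/8 s, in which the tool goes at most 62.5 mm and 10.7 degrees, less where a joint would pass 70% of its speed; a pose out of reach is approached as far as the arm can. A call with a gripper value outside its range is refused whole. The fingers move at their own pace and stop on an object; "squeeze" is the grip in N (left out, the last holds). Time passes only in rows, so rows that do not move let the fingers close, or fill a call up. It gives the time, the measured TCP pose, the force, the opening and the grip force at its end, in the units of the state.
- manip.state(): the state, without advancing time (a new reading comes with each control period).
- manip.camera(name): name is "side" or "top"; returns the picture (400x640x3 uint8, red, green, blue); there is no depth.
- manip.calibration(name): a dict with "fx", "fy", "cx", "cy" (pixels), "T" (4x4, takes a point from camera to world coordinates). Camera axes: x right, y up, looking along -z (the intrinsics and any distortion apply to the point x, -y, -z); pixel columns grow to the right and rows downward; lengths in m; the calibration is good to about 2 mm. A picture is of the moment at which its call begins. calibration takes no time and is no camera call.
- manip.sign_off(): hands the job in; it is judged then, once.
The state is a dict: "clock": time; "qpos": joint angles; "joint_vel": joint speeds; "joint_torque": joint torques, N m; "position": TCP position; "orientation": TCP orientation; "wrist_force": force on the tool from outside, world axes, zero at the start; "ft_torque": the same for the moment, N m; "finger_gap": opening from 0.0 (shut) to 1.0 (fully open); "grip_force": force on a finger pad.
Only numpy, scipy, OpenCV 4.12 (cv2) and the standard library are available. Lean on these libraries where they do the work, as an engineer would, in place of code of your own. Each camera call takes 0.05 s, during which the arm holds its last target. There are 200 camera calls.

## Working session

There is one attempt and no reset: what is moved stays moved. The work goes in short steps, Python scripts to look and compute and a tool call to move; the robot and the scene stay as the last step left them, time stands still between calls to the robot, and variables do not carry over. Pictures are saved under pics/ and viewed, at most 10 in all, crops included, and the job is handed in when it is done.

Besides the shell and the picture viewer there is one more tool, called after "Emit:" as name(argument=value, ...), one argument or row to a line, values as JSON. move_arm: Moves the arm, as the interface text tells. Its arguments: {"type":"object","properties":{"moves":{"type":"array"},"squeeze":{"type":"number"}},"required":["moves"]}

```bash
mkdir -p pics
cat > h.py <<'E'
import numpy as np, cv2
from station import manip
def shot(n,f=None):
    im=manip.camera(n)
    if f: cv2.imwrite('pics/'+f,im[:,:,::-1])
    return im
def ray(n,u,v):
    c=manip.calibration(n);T=np.array(c['T'])
    d=np.array([(u-c['cx'])/c['fx'],-(v-c['cy'])/c['fy'],-1.])
    if c.get('dist') is not None: print(c['dist'])
    return T[:3,3],T[:3,:3]@d
def onz(n,u,v,z):
    o,d=ray(n,u,v); return o+d*(z-o[2])/d[2]
def proj(n,p):
    c=manip.calibration(n);T=np.array(c['T']);q=T[:3,:3].T@(np.array(p)-T[:3,3])
    return c['cx']+c['fx']*q[0]/-q[2], c['cy']-c['fy']*q[1]/-q[2]
E
python3 - <<'E'
from h import *
np.set_printoptions(precision=4,suppress=True)
for n in('top','side'):
    shot(n,n+'1.png'); print(manip.calibration(n))
s=manip.state();print(s)
E
```

```text
{'fx': 412.30835146084956, 'fy': 412.30835146084956, 'cx': 320.21007123878087, 'cy': 204.5929935028549, 'T': array([[ 0.0148,  0.9946, -0.1029,  0.3881],
       [-0.9997,  0.0167,  0.0172,  0.0129],
       [ 0.0188,  0.1026,  0.9945,  1.1508],
       [ 0.    ,  0.    ,  0.    ,  1.    ]])}
{'fx': 466.6776726812905, 'fy': 466.6776726812905, 'cx': 318.5673970204918, 'cy': 205.71518389264378, 'T': array([[-0.9989,  0.0176, -0.0429,  0.4735],
       [-0.0439, -0.6559,  0.7535,  0.8213],
       [-0.0149,  0.7546,  0.656 ,  0.8209],
       [ 0.    ,  0.    ,  0.    ,  1.    ]])}
{'clock': 0.1, 'qpos': array([ 1.119 ,  0.3202,  1.5655, -0.    ,  1.2574, -0.02  ]), 'joint_vel': array([ 0.0012, -0.0011, -0.003 ,  0.0008,  0.0011,  0.0012]), 'joint_torque': array([  0.0009, -41.3332, -23.251 ,   0.0729,   0.0422,  -0.0001]), 'position': array([0.2404, 0.5218, 0.2132]), 'orientation': array([[-0.9082,  0.4185, -0.0007],
       [ 0.4185,  0.9082, -0.0014],
       [ 0.    , -0.0016, -1.    ]]), 'wrist_force': array([ 0.3506, -0.2376,  0.1783]), 'ft_torque': array([-0.0124,  0.0009,  0.0206]), 'grip_force': 0.0, 'finger_gap': 0.998327084570032}
```

View pics/top1.png

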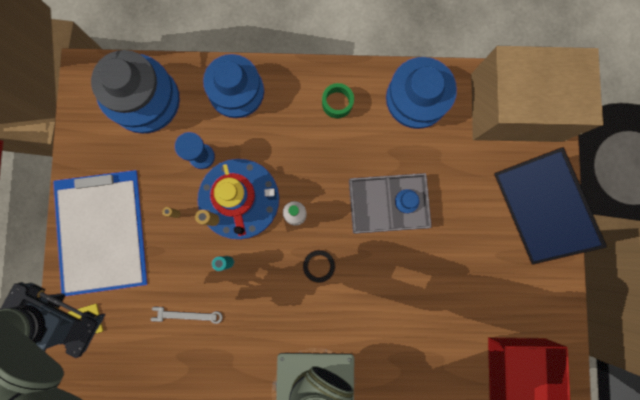

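View pics/side1.png

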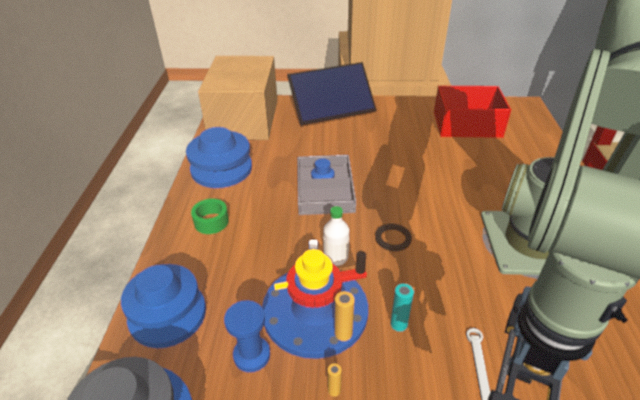

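The top view shows the flange centre at about (239,199), the white mark at (269,192), the brass nipple top at (203,217), the lever post at (239,230), the pointer at (226,170), the bottle at (294,212) and the tray's free compartment at (370,204). In the side view the nipple stands at (344,318) and the smaller brass look-alike at (334,380).

```bash
cat > m.py <<'E'
from h import *
np.set_printoptions(precision=4,suppress=True)
def blob(im,lo,hi,box):
    x0,y0,x1,y1=box
    h=cv2.cvtColor(im,cv2.COLOR_RGB2HSV); m=cv2.inRange(h,lo,hi)
    k=np.zeros_like(m);k[y0:y1,x0:x1]=m[y0:y1,x0:x1]
    n,l,st,c=cv2.connectedComponentsWithStats(k)
    i=1+np.argmax(st[1:,4]); return c[i],st[i],(l==i).astype(np.uint8)
E
python3 - <<'E'
from m import *
t=cv2.cvtColor(cv2.imread('pics/top1.png'),cv2.COLOR_BGR2RGB);s=cv2.cvtColor(cv2.imread('pics/side1.png'),cv2.COLOR_BGR2RGB)
def r(nm,cam,im,lo,hi,box,z):
    c,st,m=blob(im,lo,hi,box); print(nm,c,st,onz(cam,*c,z)); return m
m=r('flange','top',t,(100,120,40),(125,255,255),(197,155,285,245),.022)
ct=max(cv2.findContours(m,0,1)[0],key=cv2.contourArea);h=cv2.convexHull(ct)
e=cv2.fitEllipse(h);print(e,onz('top',*e[0],.022))
r('mark','top',t,(0,0,170),(180,60,255),(260,182,280,200),.109)
r('plug','top',t,(22,150,120),(35,255,255),(210,175,246,206),.165)
r('pointer','top',t,(18,130,120),(35,255,255),(218,160,232,176),.109)
r('post','top',t,(0,0,0),(180,255,50),(230,222,246,238),.155)
r('nip','top',t,(10,80,60),(30,255,255),(193,208,212,226),.132)
r('tray','top',t,(0,0,60),(180,60,200),(345,165,435,240),.04)
r('nipS','side',s,(10,120,60),(24,255,255),(330,287,358,345),.09)
r('plugS','side',s,(22,150,120),(35,255,255),(290,245,335,290),.16)
M=np.hstack([cv2.resize(t[150:250,180:310],(520,400),interpolation=2)]);cv2.imwrite('pics/c1.png',np.vstack([M[:,:,::-1],cv2.resize(t[165:240,340:440],(520,390))[:200*0+200,:,::-1]])[:600])
E
```

```text
flange [243.1761 198.3876] [ 198  160   81   79 2487] [0.5185 0.2052 0.022 ]
((237.99269104003906, 198.6339111328125), (79.01029205322266, 79.81768798828125), 70.15110778808594) [0.5175 0.2194 0.022 ]
mark [270.9091 192.0909] [269 190   5   5  22] [0.5257 0.1207 0.109 ]
plug [228.4392 192.0253] [215 178  28  28 633] [0.5167 0.2167 0.165 ]
pointer [225.6296 169.2222] [224 165   5  10  27] [0.5826 0.2376 0.109 ]
post [238.94 229.9 ] [235 227  10   7  50] [0.4267 0.1901 0.155 ]
nip [201.2674 217.5078] [193 208  19  18 258] [0.4566 0.2877 0.132 ]
tray [387.1521 203.1666] [ 349  174   82   59 3734] [ 0.51   -0.1883  0.04  ]
nipS [343.5388 316.2535] [334 291  20  49 722] [0.4606 0.2959 0.09  ]
plugS [313.4171 268.5497] [ 295  249   37   40 1086] [0.5185 0.2412 0.16  ]
```

View pics/c1.png

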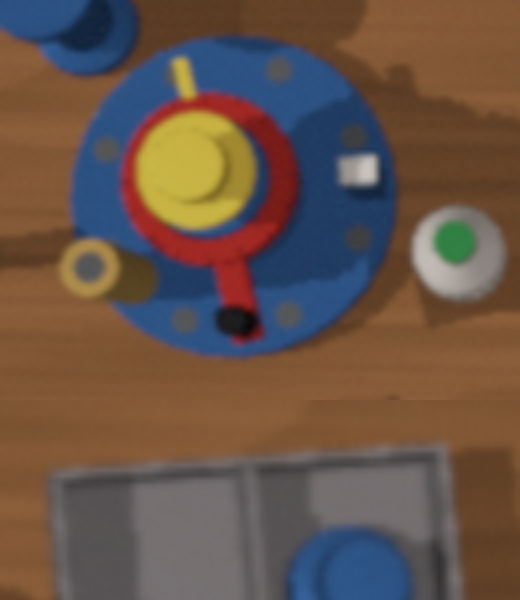

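The crop shows the lever at about the 7 o'clock position in the picture and the nipple next to it. The collar angle is about 1.8, and the tray's free half is on the left. I'll turn the tool so it closes tangentially and move over the nipple.

Emit:
move_arm(
  moves=[
    [1, 0, 0, 0, 0, 0, 0.14],
    [1, 0, 0, 0, 0, 0, 0.14],
    [1, 0, 0, 0, 0, 0, 0.14],
    [1, -50, 2, 0, 0, 0, 0],
    [1, -50, 2, 0, 0, 0, 0],
    [1, -50, 2, 0, 0, 0, 0],
    [1, -50, 1, 0, 0, 0, 0],
    [1, -50, 1, 0, 0, 0, 0],
  ],
  squeeze=30,
)

```text
clock: 1.1
position: [0.4121, 0.338, 0.2136]
orientation: [[-0.659, 0.752, -0.0], [0.752, 0.659, -0.0], [0.0, -0.0, -1.0]]
wrist_force: [0.6, 0.5, -0.2]
finger_gap: 1.001
grip_force: 0.0
```

```bash
cat >> m.py <<'E'
def go(x,y,z):
    s=manip.state();R=s['orientation'];p=s['position']
    print('t',s['clock'],'p',p,'F',s['wrist_force'],'tooly',np.arctan2(R[1,1],R[0,1]),'gap',s['finger_gap'],'grip',s['grip_force'],'q',s['qpos'])
    print('d(mm)',R.T@(np.array([x,y,z])-p)*1000)
E
python3 - <<'E'
from m import *
for c in [(350,178.5),(426.5,174),(431,229),(355,233)]: print(onz('top',*c,.04))
print(onz('top',202.3,217,.132),onz('top',269.5,192.7,.109))
print('lube',onz('top',295,211,.1))
# side: nipple top centre pixel (~344,298) at z=.132
print(onz('side',344.5,298,.132), onz('side',314,257,.165))
go(.458,.286,.096)
E
```

```text
[ 0.576  -0.0866  0.04  ]
[ 0.5923 -0.2967  0.04  ]
[ 0.4417 -0.3071  0.04  ]
[ 0.4277 -0.1012  0.04  ]
[0.4579 0.2853 0.132 ] [0.5241 0.1242 0.109 ]
lube [0.4793 0.0589 0.1   ]
[0.4598 0.286  0.132 ] [0.5186 0.2166 0.165 ]
t 1.1 p [0.4121 0.338  0.2136] F [ 0.594   0.4526 -0.1905] tooly 0.7191396277319364 gap 1.001424677822426 grip 0.0 q [ 0.6653  0.2539  1.6595  0.      1.2287 -0.0538]
d(mm) [-69.3689   0.3752 117.6351]
```

Emit:
move_arm(
  moves=[
    [1, -35, 0, 0, 0, 0, 0],
    [1, -35, 0, 0, 0, 0, 0],
    [1, 0, 0, 40, 0, 0, 0],
    [1, 0, 0, 40, 0, 0, 0],
    [1, 0, 0, 36, 0, 0, 0],
    [-1, 0, 0, 0, 0, 0, 0],
    [-1, 0, 0, 0, 0, 0, 0],
    [-1, 0, 0, 0, 0, 0, 0],
  ],
)

```text
clock: 2.1
position: [0.4585, 0.2874, 0.0997]
orientation: [[-0.659, 0.752, 0.003], [0.752, 0.659, 0.002], [-0.001, 0.003, -1.0]]
wrist_force: [0.5, -0.3, 0.5]
finger_gap: 0.704
grip_force: 0.0
```

Run:
```python
from m import *
shot('side','s2.png');go(.5055,-.147,.25)
```

```text
t 2.15 p [0.4583 0.2873 0.0996] F [-0.3258 -0.273   0.5015] tooly 0.7191111196858724 gap 0.6587203567488102 grip 0.0 q [ 0.5387  0.3648  1.8112  0.0001  0.9624 -0.1805]
d(mm) [-357.9394 -250.1044 -151.0547]
```

View pics/s2.png

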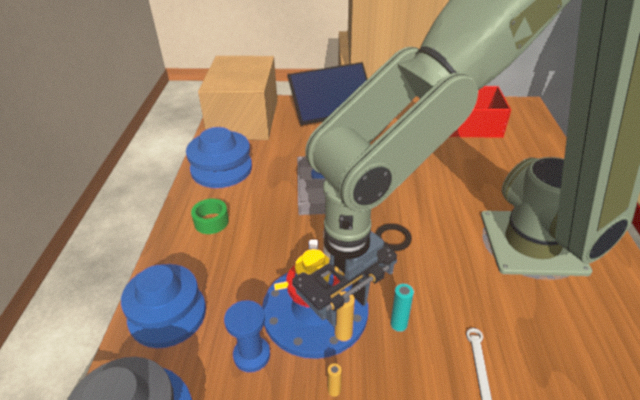

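The picture shows the fingers straddling the nipple top at (344,300) while still closing, and nothing is disturbed. I'll finish closing, then lift.

Emit:
move_arm(
  moves=[
    [-1, 0, 0, 0, 0, 0, 0],
    [-1, 0, 0, 0, 0, 0, 0],
    [-1, 0, 0, 0, 0, 0, 0],
    [-1, 0, 0, 0, 0, 0, 0],
    [-1, 0, 0, 0, 0, 0, 0],
    [-1, 0, 0, -5, 0, 0, 0],
    [-1, 0, 0, -20, 0, 0, 0],
    [-1, 0, 0, -20, 0, 0, 0],
  ],
)

```text
clock: 3.15
position: [0.4564, 0.2861, 0.1423]
orientation: [[-0.659, 0.752, -0.003], [0.752, 0.659, -0.002], [0.001, -0.003, -1.0]]
wrist_force: [0.1, -0.4, -4.1]
finger_gap: 0.388
grip_force: 30.0
```

Run:
```python
from m import *
go(.5055,-.147,.27)
```

```text
t 3.15 p [0.4564 0.2861 0.1423] F [ 0.1249 -0.4166 -4.0957] tooly 0.7190544282179514 gap 0.3876131814711571 grip 29.994231462478638 q [ 0.5385  0.3214  1.7544 -0.      1.0692 -0.1805]
d(mm) [-358.1155 -248.7547 -127.0375]
```

Emit:
move_arm(
  moves=[
    [-1, 0, 0, -43, 0, 0, 0],
    [-1, 0, 0, -43, 0, 0, 0],
    [-1, 0, 0, -42, 0, 0, 0],
    [-1, -25, -17, 0, 0, 0, 0],
    [-1, -40, -28, 0, 0, 0, 0],
    [-1, -45, -31, 0, 0, 0, 0],
    [-1, -45, -31, 0, 0, 0, 0],
    [-1, -45, -31, 0, 0, 0, 0],
  ],
)

```text
clock: 4.15
position: [0.4844, 0.0436, 0.2701]
orientation: [[-0.659, 0.752, -0.002], [0.752, 0.659, -0.0], [0.001, -0.002, -1.0]]
wrist_force: [0.7, -0.3, -4.5]
finger_gap: 0.39
grip_force: 30.0
```

Emit:
move_arm(
  moves=[
    [-1, -45, -31, 0, 0, 0, 0],
    [-1, -45, -31, 0, 0, 0, 0],
    [-1, -40, -28, 0, 0, 0, 0],
    [-1, -25, -18, 0, 0, 0, 0],
    [-1, -3, -3, 0, 0, 0, 0],
    [-1, 0, 0, 0, 0, 0, 0],
    [-1, 0, 0, 50, 0, 0, 0],
    [-1, 0, 0, 50, 0, 0, 0],
  ],
)

```text
clock: 5.15
position: [0.506, -0.1453, 0.1702]
orientation: [[-0.66, 0.751, 0.002], [0.751, 0.66, 0.0], [-0.001, 0.001, -1.0]]
wrist_force: [1.5, -0.4, -4.4]
finger_gap: 0.392
grip_force: 30.0
```

Run:
```python
from m import *
shot('top','t3.png');go(.5055,-.147,.083)
```

```text
t 5.2 p [ 0.5011 -0.1438  0.163 ] F [ -3.0902   1.0123 -10.1341] tooly 0.7206404759959928 gap 0.38676538214613343 grip 29.993046820163727 q [-0.3019  0.2819  1.7556  0.0006  1.1177 -1.0228]
d(mm) [-6.2875  1.7477 79.9025]
```

View pics/t3.png

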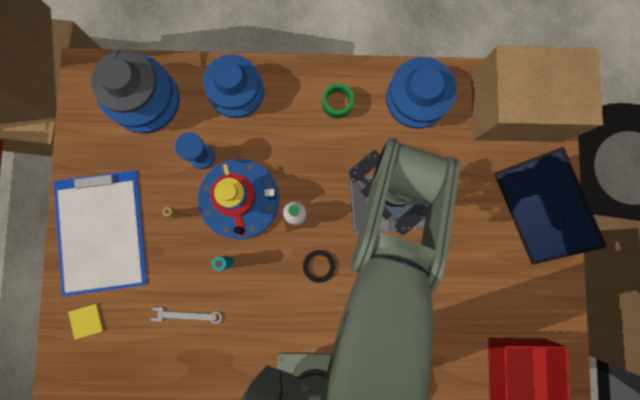

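The nipple is off the flange and held over the free compartment, and the coupling and bystanders are unchanged. I'll lower it gently.

Emit:
move_arm(
  moves=[
    [-1, 0, 0, 0, 0, 0, 0],
    [-1, 0, 0, 25, 0, 0, 0],
    [-1, 0, 0, 25, 0, 0, 0],
    [-1, 0, 0, 20, 0, 0, 0],
    [-1, 0, 0, 6, 0, 0, 0],
    [-1, 0, 0, 4, 0, 0, 0],
    [-1, 0, 0, 2, 0, 0, 0],
    [-1, 0, 0, 0, 0, 0, 0],
  ],
)

```text
clock: 6.2
position: [0.5063, -0.1468, 0.0895]
orientation: [[-0.659, 0.752, 0.001], [0.752, 0.659, -0.0], [-0.001, 0.001, -1.0]]
wrist_force: [0.3, 0.0, -4.1]
finger_gap: 0.388
grip_force: 30.0
```

Emit:
move_arm(
  moves=[
    [-1, 0, 0, 3, 0, 0, 0],
    [-1, 0, 0, 2, 0, 0, 0],
    [-1, 0, 0, 1, 0, 0, 0],
    [-1, 0, 0, 1, 0, 0, 0],
    [-1, 0, 0, 0, 0, 0, 0],
    [-1, 0, 0, 0, 0, 0, 0],
    [-1, 0, 0, 0, 0, 0, 0],
    [-1, 0, 0, 0, 0, 0, 0],
  ],
)

```text
clock: 7.2
position: [0.5059, -0.1467, 0.082]
orientation: [[-0.659, 0.752, 0.0], [0.752, 0.659, 0.0], [-0.0, 0.0, -1.0]]
wrist_force: [-0.3, 0.2, -4.3]
finger_gap: 0.386
grip_force: 30.0
```

Emit:
move_arm(
  moves=[
    [-1, 0, 0, 1, 0, 0, 0],
    [-1, 0, 0, 0, 0, 0, 0],
    [-1, 0, 0, 1, 0, 0, 0],
    [-1, 0, 0, 0, 0, 0, 0],
    [-1, 0, 0, 1, 0, 0, 0],
    [-1, 0, 0, 0, 0, 0, 0],
    [-1, 0, 0, 0, 0, 0, 0],
    [-1, 0, 0, 0, 0, 0, 0],
  ],
)

```text
clock: 8.2
position: [0.5063, -0.1468, 0.0812]
orientation: [[-0.659, 0.752, 0.002], [0.752, 0.659, -0.001], [-0.002, 0.001, -1.0]]
wrist_force: [-3.3, 1.1, 12.6]
finger_gap: 0.385
grip_force: 30.0
```

Emit:
move_arm(
  moves=[
    [-1, 0, 0, -1, 0, 0, 0],
    [-1, 0, 0, 0, 0, 0, 0],
    [0.3, 0, 0, 0, 0, 0, 0],
    [0.3, 0, 0, 0, 0, 0, 0],
    [0.3, 0, 0, 0, 0, 0, 0],
    [0.3, 0, 0, 0, 0, 0, 0],
    [0.3, 0, 0, 0, 0, 0, 0],
    [0.3, 0, 0, 0, 0, 0, 0],
  ],
)

```text
clock: 9.2
position: [0.5059, -0.1467, 0.0799]
orientation: [[-0.659, 0.752, -0.0], [0.752, 0.659, 0.0], [0.0, 0.0, -1.0]]
wrist_force: [0.7, 1.7, 0.1]
finger_gap: 0.647
grip_force: 0.0
```

Run:
```python
from m import *
go(.5175,.2185,.25)
```

```text
t 9.2 p [ 0.5059 -0.1467  0.0799] F [0.7382 1.7047 0.0787] tooly 0.7189711453011403 gap 0.647340166684611 grip 0.0 q [-0.3041  0.3692  1.8651  0.0001  0.9073 -1.0231]
d(mm) [ 267.1314  249.2642 -170.0826]
```

Emit:
move_arm(
  moves=[
    [0.4, 0, 0, -30, 0, 0, 0],
    [0.4, 0, 0, -50, 0, 0, 0],
    [0.4, 0, 0, -50, 0, 0, 0],
    [-1, 0, 0, -40, 0, 0, 0],
    [-1, 20, 19, 0, 0, 0, 0],
    [-1, 35, 33, 0, 0, 0, 0],
    [-1, 40, 37, 0, 0, 0, 0],
    [-1, 40, 37, 0, 0, 0, 0],
  ],
)

```text
clock: 10.2
position: [0.5116, 0.0394, 0.25]
orientation: [[-0.658, 0.753, 0.0], [0.753, 0.658, 0.0], [-0.0, 0.0, -1.0]]
wrist_force: [0.4, -0.2, -0.1]
finger_gap: 0.183
grip_force: 0.0
```

Emit:
move_arm(
  moves=[
    [-1, 40, 37, 0, 0, 0, 0],
    [-1, 40, 37, 0, 0, 0, 0],
    [-1, 32, 30, 0, 0, 0, 0],
    [-1, 20, 19, 0, 0, 0, 0],
    [-1, 0, 0, 0, 0, 0, 0],
    [-1, 0, 0, 0, 0, 0, 0],
    [-1, 0, 0, 0, 0, 0, 0],
    [-1, 0, 0, 0, 0, 0, 0],
  ],
)

```text
clock: 11.2
position: [0.5175, 0.2173, 0.2501]
orientation: [[-0.658, 0.753, 0.0], [0.753, 0.658, 0.0], [-0.0, 0.0, -1.0]]
wrist_force: [0.6, 0.4, -0.3]
finger_gap: 0.006
grip_force: 0.0
```

Run:
```python
from m import *
t=shot('top');u=t[150:250,180:300];w=t[165:240,340:440]
cv2.imwrite('pics/t4.png',np.hstack([cv2.resize(u,(400,333)),cv2.resize(w,(400,333))])[:,:,::-1]);go(.5175,.2185,.19)
```

```text
t 11.25 p [0.5174 0.2174 0.2501] F [ 0.0124  0.6268 -0.863 ] tooly 0.7178163054546194 gap 0.001957779995180497 grip 0.0 q [ 0.3773  0.2774  1.5337 -0.      1.3303 -0.3405]
d(mm) [ 0.7628  0.7282 60.0986]
```

View pics/t4.png

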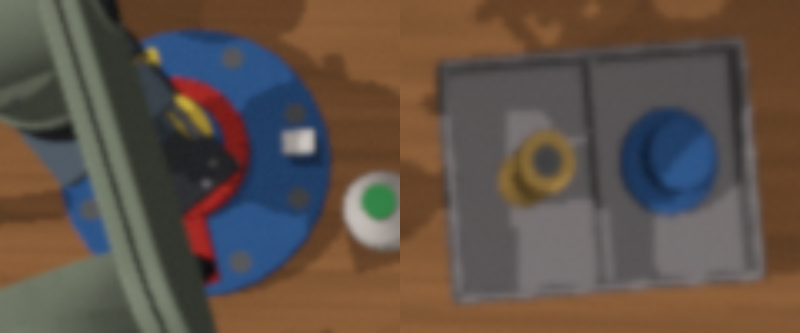

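The nipple stands upright in the free (left) compartment at crop (547,160), and the closed fingers are over the plug. Now I'll press.

Emit:
move_arm(
  moves=[
    [-1, 0, 1, 30, 0, 0, 0],
    [-1, 0, 0, 25, 0, 0, 0],
    [-1, 0, 0, 10, 0, 0, 0],
    [-1, 0, 0, 8, 0, 0, 0],
    [-1, 0, 0, 8, 0, 0, 0],
    [-1, 0, 0, 7, 0, 0, 0],
    [-1, 0, 0, 6, 0, 0, 0],
    [-1, 0, 0, 5, 0, 0, 0],
  ],
)

```text
clock: 12.25
position: [0.5187, 0.219, 0.1523]
orientation: [[-0.659, 0.752, 0.002], [0.752, 0.659, 0.001], [-0.001, 0.002, -1.0]]
wrist_force: [-0.6, -1.1, 5.7]
finger_gap: 0.001
grip_force: 3.1
```

Emit:
move_arm(
  moves=[
    [-1, 0, 0, 2, 0, 0, 0],
    [-1, 0, 0, 2, 0, 0, 0],
    [-1, 0, 0, 1, 0, 0, 0],
    [-1, 0, 0, 1, 0, 0, 0],
    [-1, 0, 0, 1, 0, 0, 0],
    [-1, 0, 0, 0, 0, 0, 0],
    [-1, 0, 0, 0, 0, 0, 0],
    [-1, 0, 0, 0, 0, 0, 0],
  ],
)

```text
clock: 13.25
position: [0.5187, 0.2191, 0.1453]
orientation: [[-0.659, 0.752, 0.002], [0.752, 0.659, 0.001], [-0.001, 0.002, -1.0]]
wrist_force: [-0.9, -0.8, 4.8]
finger_gap: 0.007
grip_force: 2.5
```

Emit:
move_arm(
  moves=[
    [-1, 0, 0, 1, 0, 0, 0],
    [-1, 0, 0, 0, 0, 0, 0],
    [-1, 0, 0, 1, 0, 0, 0],
    [-1, 0, 0, 0, 0, 0, 0],
    [-1, 0, 0, 1, 0, 0, 0],
    [-1, 0, 0, 0, 0, 0, 0],
    [-1, 0, 0, 0, 0, 0, 0],
    [-1, 0, 0, 0, 0, 0, 0],
  ],
)

```text
clock: 14.25
position: [0.5188, 0.2191, 0.1452]
orientation: [[-0.659, 0.752, 0.004], [0.752, 0.659, 0.001], [-0.002, 0.004, -1.0]]
wrist_force: [-5.9, -3.5, 19.2]
finger_gap: 0.004
grip_force: 9.8
```

The plug is home: 19 N at z = 0.145. Now I'll rise, open half-way and align with the lever post.

Emit:
move_arm(
  moves=[
    [-1, 0, 0, -25, 0, 0, 0],
    [0, 0, 0, -40, 0, 0, 0],
    [0, 0, 0, 0, 0, 0, -0.17],
    [0, 0, 0, 0, 0, 0, -0.17],
    [0, 0, 0, 0, 0, 0, -0.17],
    [0, 0, 0, 0, 0, 0, -0.17],
    [0, 0, 0, 0, 0, 0, -0.17],
    [0, 0, 0, 0, 0, 0, -0.17],
  ],
)

```text
clock: 15.25
position: [0.5183, 0.219, 0.2062]
orientation: [[-0.985, -0.173, 0.001], [-0.173, 0.985, 0.0], [-0.001, 0.0, -1.0]]
wrist_force: [-0.5, 0.3, 0.3]
finger_gap: 0.497
grip_force: 0.0
```

Run:
```python
from m import *
t=shot('top')
go(.4274,.1898,.117)
```

```text
t 15.3 p [0.5184 0.219  0.2062] F [-0.1085 -0.4151 -0.416 ] tooly 1.7481089078305114 gap 0.5035500380088416 grip 0.0 q [ 0.3793  0.3048  1.6063 -0.      1.2295 -1.3688]
d(mm) [ 94.7857 -12.7012  89.1264]
```

Emit:
move_arm(
  moves=[
    [0.3, 0, 0, 0, 0, 0, -0.135],
    [0.3, 32, 0, 0, 0, 0, 0],
    [0.3, 36, 0, 0, 0, 0, 0],
    [0.3, 27, 0, 0, 0, 0, 0],
    [0.3, 0, 0, 0, 0, 0, 0],
    [0.3, 0, 0, 20, 0, 0, 0],
    [0.3, 0, 0, 10, 0, 0, 0],
    [0.3, 0, 0, 0, 0, 0, 0],
  ],
)

```text
clock: 16.3
position: [0.4277, 0.1906, 0.1753]
orientation: [[-0.955, -0.298, -0.001], [-0.298, 0.955, -0.0], [0.001, -0.0, -1.0]]
wrist_force: [0.2, 0.1, 0.5]
finger_gap: 0.655
grip_force: 0.0
```

Run:
```python
from m import *
s=shot('side')
cv2.imwrite('pics/s5.png',cv2.resize(s[180:380,220:440],(660,600),interpolation=2)[:,:,::-1]);go(.4274,.1898,.12)
```

```text
t 16.35 p [0.428  0.1907 0.1759] F [ 0.4493 -0.1479  0.7564] tooly 1.873479586566112 gap 0.6532894805714375 grip 0.0 q [ 0.3946  0.1831  1.856   0.0001  1.1026 -1.4789]
d(mm) [ 0.8627 -0.7155 55.8562]
```

View pics/s5.png

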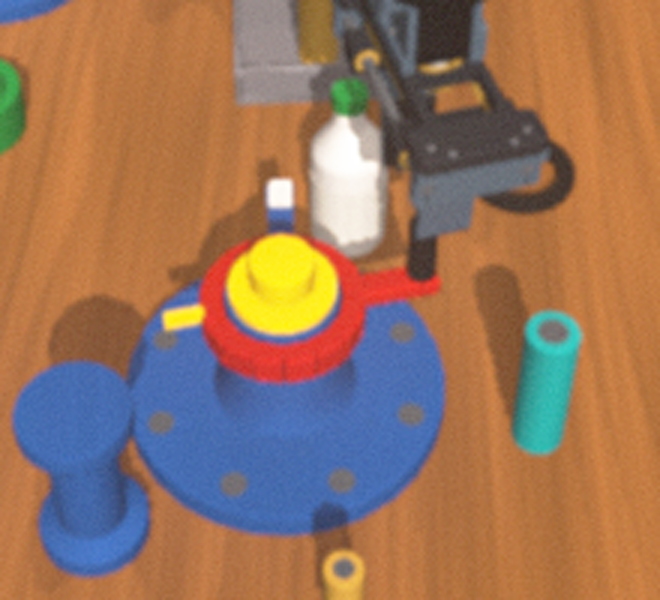

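The fingers are above the post at crop (423,250) and straddle it, and the plug looks seated. I'll descend and close lightly.

Emit:
move_arm(
  moves=[
    [0.3, 0, 0, 20, 0, 0, 0],
    [0.3, 0, 0, 20, 0, 0, 0],
    [0.3, 0, 0, 14, 0, 0, 0],
    [-1, 0, 0, 0, 0, 0, 0],
    [-1, 0, 0, 0, 0, 0, 0],
    [-1, 0, 0, 0, 0, 0, 0],
    [-1, 0, 0, 0, 0, 0, 0],
    [-1, 0, 0, 0, 0, 0, 0],
  ],
  squeeze=12,
)

```text
clock: 17.35
position: [0.4274, 0.1911, 0.1225]
orientation: [[-0.954, -0.298, 0.0], [-0.298, 0.954, 0.001], [-0.001, 0.001, -1.0]]
wrist_force: [-2.2, 2.6, 4.0]
finger_gap: 0.216
grip_force: 12.0
```

Emit:
move_arm(
  moves=[
    [-1, 0, 0, 0, 0, 0, 0],
    [-1, 0, 0, 0, 0, 0, 0],
    [-1, 0, 0, 0, 0, 0, 0],
    [-1, 0, 0, 0, 0, 0, 0],
    [-1, 0, 0, 0, 0, 0, 0],
    [-1, 0, 0, 0, 0, 0, 0],
    [-1, 0, 0, 0, 0, 0, 0],
    [-1, 0, 0, 0, 0, 0, 0],
  ],
)

```text
clock: 18.35
position: [0.4275, 0.1909, 0.1225]
orientation: [[-0.954, -0.299, 0.0], [-0.299, 0.954, 0.001], [-0.001, 0.001, -1.0]]
wrist_force: [-2.6, 3.1, 6.3]
finger_gap: 0.213
grip_force: 12.0
```

Run:
```python
from m import *
go(.4274,.1898,.12)
```

```text
t 18.35 p [0.4275 0.1909 0.1225] F [-2.6053  3.1249  6.3456] tooly 1.8739898331385312 gap 0.2131079890864571 grip 12.000519633293152 q [ 0.395   0.2366  1.9377  0.0008  0.9666 -1.4794]
d(mm) [ 0.3868 -1.0605  2.525 ]
```

Emit:
move_arm(
  moves=[
    [-1, -0.1, 4.7, -1, 0, 0, 0.05],
    [-1, -0.5, 9.5, 0, 0, 0, 0.1],
    [-1, -0.5, 9.5, 0, 0, 0, 0.1],
    [-1, -0.5, 9.5, 0, 0, 0, 0.1],
    [-1, -0.5, 9.5, 0, 0, 0, 0.1],
    [-1, -0.5, 9.5, 0, 0, 0, 0.1],
    [-1, -0.5, 9.5, 0, 0, 0, 0.1],
    [-1, -0.5, 9.5, 0, 0, 0, 0.1],
  ],
)

```text
clock: 19.35
position: [0.4309, 0.2593, 0.1226]
orientation: [[-0.901, 0.435, -0.004], [0.435, 0.901, -0.002], [0.003, -0.004, -1.0]]
wrist_force: [-5.0, -0.4, 3.2]
finger_gap: 0.214
grip_force: 12.0
```

Run:
```python
from m import *
go(.4274,.1898,.12);p=manip.state()['position'];d=p[:2]-[.5178,.219];print(np.hypot(*d),np.arctan2(d[1],d[0])%6.283)
```

```text
t 19.35 p [0.4309 0.2593 0.1226] F [-5.0129 -0.4159  3.1761] tooly 1.121016808682458 gap 0.21350895397344075 grip 12.004248350858688 q [ 0.5189  0.2896  1.8601  0.      0.9963 -0.6021]
d(mm) [-27.0875 -64.1154   2.7226]
0.09580579536843521 2.7071957807969156
```

Emit:
move_arm(
  moves=[
    [-1, -0.5, 9.5, 0, 0, 0, 0.1],
    [-1, -0.5, 9.5, 0, 0, 0, 0.1],
    [-1, -0.5, 9.5, 0, 0, 0, 0.1],
    [-1, -0.5, 9.5, 0, 0, 0, 0.1],
    [-1, -0.5, 9.5, 0, 0, 0, 0.1],
    [-1, -0.5, 9.5, 0, 0, 0, 0.1],
    [-1, -0.5, 9.5, 0, 0, 0, 0.1],
    [-1, -0.5, 9.5, 0, 0, 0, 0.1],
  ],
)

```text
clock: 20.35
position: [0.4864, 0.3106, 0.1226]
orientation: [[-0.314, 0.949, -0.004], [0.949, 0.314, 0.002], [0.004, -0.003, -1.0]]
wrist_force: [-6.0, 5.8, 2.8]
finger_gap: 0.213
grip_force: 12.0
```

Emit:
move_arm(
  moves=[
    [-1, -0.5, 9.5, 0, 0, 0, 0.1],
    [-1, -0.1, 4.7, 0, 0, 0, 0.05],
    [-1, 0, 0, 0, 0, 0, 0],
    [-1, 0, 0, 0, 0, 0, 0],
    [-1, 0, 0, 0, 0, 0, 0],
    [-1, 0, 0, 0, 0, 0, 0],
    [-1, 0, 0, 0, 0, 0, 0],
    [-1, 0, 0, 0, 0, 0, 0],
  ],
)

```text
clock: 21.35
position: [0.5014, 0.3145, 0.1226]
orientation: [[-0.172, 0.985, -0.001], [0.985, 0.172, 0.004], [0.004, -0.001, -1.0]]
wrist_force: [-2.8, 7.5, -0.5]
finger_gap: 0.213
grip_force: 12.0
```

Run:
```python
from m import *
go(.511,.314,.12);p=manip.state()['position'];d=p[:2]-[.5178,.219];print(np.hypot(*d),np.arctan2(d[1],d[0])%6.283)
t=shot('top');s=shot('side')
cv2.imwrite('pics/t6.png',np.hstack([cv2.resize(t[150:250,200:300],(400,400),interpolation=2),cv2.resize(s[200:320,250:370],(400,400),interpolation=2)])[:,:,::-1])
```

```text
t 21.35 p [0.5014 0.3145 0.1226] F [-2.7927  7.5232 -0.5308] tooly 0.17291816913769395 gap 0.21336048301538155 grip 11.999777108430862 q [0.5387 0.4149 1.6604 0.0043 1.0654 0.3637]
d(mm) [-2.15    9.4097  2.6043]
0.09689351336716197 1.741253425712061
```

View pics/t6.png

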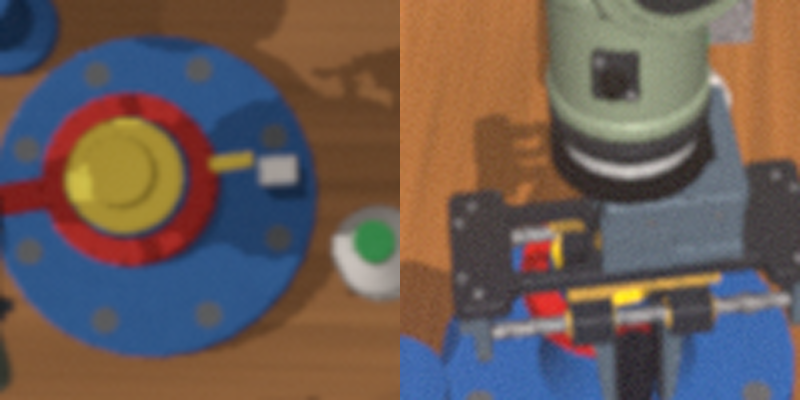

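The pointer tip at crop (253,158) lies about 0.1 rad short of the mark at (277,170), which agrees with the arm estimate. I'll turn that last bit.

Emit:
move_arm(
  moves=[
    [-1, -0.7, 3.2, 0, 0, 0, 0.03],
    [-1, -0.5, 3.2, 0, 0, 0, 0.03],
    [-1, -0.3, 3.2, 0, 0, 0, 0.03],
    [-1, 0, 0, 0, 0, 0, 0],
    [-1, 0, 0, 0, 0, 0, 0],
    [-1, 0, 0, 0, 0, 0, 0],
    [-1, 0, 0, 0, 0, 0, 0],
    [-1, 0, 0, 0, 0, 0, 0],
  ],
)

```text
clock: 22.45
position: [0.511, 0.3155, 0.1226]
orientation: [[-0.083, 0.997, -0.001], [0.997, 0.083, 0.006], [0.006, -0.001, -1.0]]
wrist_force: [-3.4, 10.6, -1.2]
finger_gap: 0.214
grip_force: 12.0
```

Run:
```python
from m import *
go(.511,.314,.12);p=manip.state()['position'];d=p[:2]-[.5178,.219];print(np.hypot(*d),np.arctan2(d[1],d[0])%6.283)
t=shot('top')
yl,st,ym=blob(t,(20,110,110),(35,255,255),(252,180,266,200));print(yl,st)
mk,st2,_=blob(t,(0,0,170),(180,60,255),(260,182,280,200));print(mk,st2)
v,u=np.nonzero(ym);tip=(u.max(),v[u>=u.max()-1].mean());C=np.array([.5178,.219])
for n,q in(('ptr',yl),('tip',tip),('mark',mk)):
    w=onz('top',*q,.109)[:2]-C;print(n,w,np.arctan2(w[1],w[0]))
cv2.imwrite('pics/t7.png',cv2.resize(t[160:220,210:290],(800,600),interpolation=2)[:,:,::-1])
```

```text
t 22.45 p [0.511  0.3155 0.1226] F [-3.4242 10.6405 -1.1688] tooly 0.08278719586842688 gap 0.21362001955785256 grip 11.99957013130188 q [0.5309 0.427  1.6401 0.0064 1.0726 0.4451]
d(mm) [-1.562  -0.1022  2.5976]
0.09679080627451196 1.6413589916649565
[257.8    192.6667] [253 191  10   4  30]Traceback (most recent call last):
  File "<stdin>", line 5, in <module>
  File "m.py", line 8, in blob
    i=1+np.argmax(st[1:,4]); return c[i],st[i],(l==i).astype(np.uint8)
        ~~~~~~~~~^^^^^^^^^^
    return _wrapfunc(a, 'argmax', axis=axis, out=out, **kwds)
    return bound(*args, **kwds)
ValueError: attempt to get argmax of an empty sequence
```

Run:
```python
from m import *
t=shot('top')
yl,st,ym=blob(t,(20,110,110),(35,255,255),(252,180,266,200))
mk,st2,mm=blob(t,(0,0,110),(180,70,255),(264,184,280,200));print(yl,mk,st2)
rc,_,rm=blob(t,(0,120,60),(8,255,255),(205,165,258,225));
C=np.array([.5178,.219]);line=cv2.fitLine(np.argwhere(ym)[:,::-1].astype(np.float32),2,0,.01,.01).ravel();print(line)
for n,q in(('ptr',yl),('mark',mk)):
    w=onz('top',*q,.109)[:2]-C;print(n,w,np.arctan2(w[1],w[0]))
cv2.imwrite('pics/t7.png',cv2.resize(t[160:220,210:290],(800,600),interpolation=2)[:,:,::-1])
```

```text
[257.9    192.7667] [268.5672 191.9552] [264 189  10   7  67]
[  0.9956  -0.094  257.9    192.7667]
ptr [ 0.0056 -0.0654] -1.4848325297779366
mark [ 0.0082 -0.0924] -1.4824365513246736
```

View pics/t7.png

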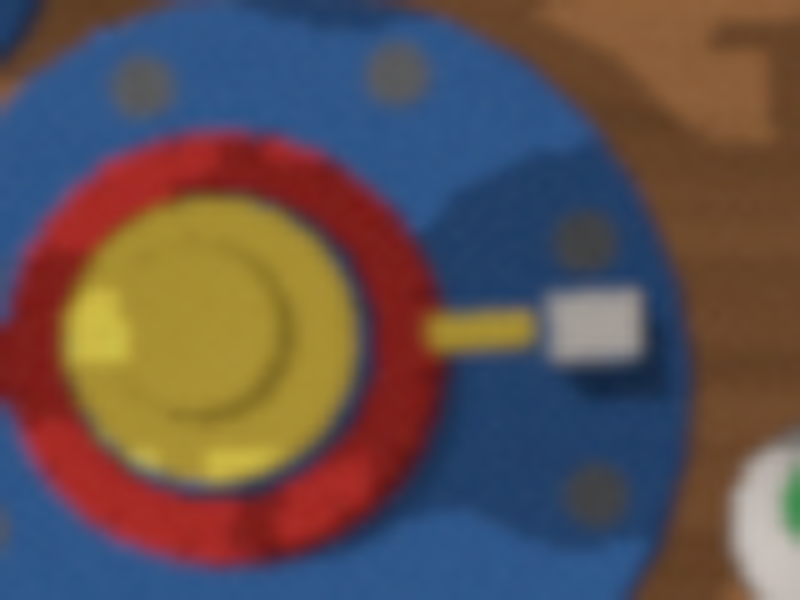

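The pointer's line, from (425,335) to (535,328) in the crop, runs into the mark's centre at (595,325), so it is aligned to within about 0.01 rad. I'll release and withdraw.

Emit:
move_arm(
  moves=[
    [-1, 1, 0, 0, 0, 0, 0],
    [-1, 0, 0, 0, 0, 0, 0],
    [0.2, 0, 0, 0, 0, 0, 0],
    [0.2, 0, 0, 0, 0, 0, 0],
    [0.2, 0, 0, 0, 0, 0, 0],
    [0.2, 0, 0, 0, 0, 0, 0],
    [0.2, 0, 0, 0, 0, 0, 0],
    [0.2, 0, 0, -10, 0, 0, 0],
  ],
)

```text
clock: 23.55
position: [0.5112, 0.313, 0.1326]
orientation: [[-0.084, 0.996, -0.002], [0.996, 0.084, -0.001], [-0.001, -0.002, -1.0]]
wrist_force: [0.5, 0.0, -0.0]
finger_gap: 0.598
grip_force: 0.0
```

Emit:
move_arm(
  moves=[
    [0.2, 0, 0, -40, 0, 0, 0],
    [0.2, 0, 0, -50, 0, 0, 0],
    [0.2, 0, 0, -30, 0, 0, 0],
    [0.2, 0, 0, 0, 0, 0, 0],
    [0.2, 0, 0, 0, 0, 0, 0],
    [0.2, 0, 0, 0, 0, 0, 0],
    [0.2, 0, 0, 0, 0, 0, 0],
    [0.2, 0, 0, 0, 0, 0, 0],
  ],
)

```text
clock: 24.55
position: [0.5116, 0.3133, 0.2523]
orientation: [[-0.084, 0.996, -0.001], [0.996, 0.084, -0.0], [-0.0, -0.001, -1.0]]
wrist_force: [-0.5, 0.6, 0.3]
finger_gap: 0.6
grip_force: 0.0
```

Run:
```python
from m import *
t=shot('top');go(.511,.314,.25)
yl,st,ym=blob(t,(20,110,110),(35,255,255),(252,180,266,200))
mk,st2,mm=blob(t,(0,0,110),(180,70,255),(264,184,280,200));C=np.array([.5178,.219])
print(cv2.fitLine(np.argwhere(ym)[:,::-1].astype(np.float32),2,0,.01,.01).ravel())
for n,q in(('ptr',yl),('mark',mk)):
    w=onz('top',*q,.109)[:2]-C;print(n,q,w,np.arctan2(w[1],w[0]))
cv2.imwrite('pics/t8.png',cv2.resize(t[130:250,180:440],(800,370),interpolation=2)[:,:,::-1])
```

```text
t 24.6 p [0.5116 0.3133 0.2525] F [ 0.2047 -0.0393  0.1039] tooly 0.08397844751727335 gap 0.5988602070020586 grip 0.0 q [0.5302 0.3395 1.4378 0.0001 1.3651 0.4462]
d(mm) [ 0.7735 -0.5598  2.5288]
[  0.9922  -0.1244 258.0312 192.6562]
ptr [258.0312 192.6562] [ 0.0059 -0.0657] -1.4808963105035913
mark [268.9545 191.9659] [ 0.0082 -0.0933] -1.483472452710078
```

View pics/t8.png

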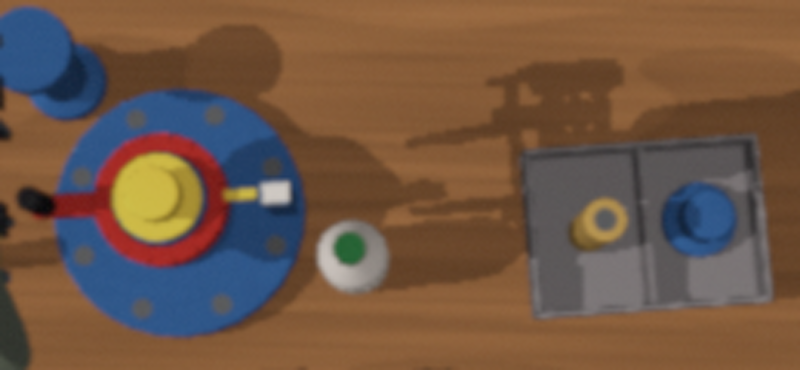

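The pointer at (240,194) points at the mark at (275,193), the nipple stands in the free compartment at (603,222), and the spool, bottle and adaptor have not moved. I'm handing the job in.

```bash
python3 -c "
from station import manip
print(manip.sign_off())"
```

```text
the job is handed in; nothing more can be done
None
```

The job is handed in at about 25 s on the robot's clock: the nipple stands upright in the tray's free compartment, the plug was then pressed to its hard stop, and the collar was then turned to within about 0.01 rad of the mark by the camera, with the spool, bottle and adaptor left in place.

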